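# Press a locating pin home against its sprung ejector and hold it

### The job

Take the pin with the plain round, straight-sided grip out of the pin rack and stand it upright in the jig's round socket, tip down; leave the other two pins in the rack. Then press it down, without ramming it, against the sprung ejector plunger inside until its collar sits firmly on the socket's rim, and finish like that: the program ends while the robot is still holding the pin hard down on the rim, ready for the clamp screw to be tightened.

Things in the scene. Friction and masses are not known exactly. Their poses are not given: they have to be found in the camera images.
- pin_round_grip (a point): Pin to use: loose steel, 116 mm long, 0.2-0.33 kg. From the tip up: shank 20 mm round, 60 mm long (lowest 14 mm taper to a 10 mm tip); collar 38 mm round, 6 mm thick; grip: plain cylinder 24 mm round, 50 mm high, flat top. Point: middle of the grip on the axis, 91 mm above the tip, 25 mm below the top. z: up along the pin. Starts upright in any one of the rack's pockets, this point 101 mm above the table.
- pin_round_collar (a point): Centre of the flat underside of the same pin's collar, on the axis, 60 mm above its tip, 31 mm below the middle of the grip; z up along the pin.
- pin_ball_head (a point): Another loose steel pin, to be left in the rack: same shank and collar; above the collar a thin neck and a ball 34 mm across. Point: the ball's centre, 96 mm above the pin's tip.
- pin_square_head (a point): The third loose steel pin, to be left in the rack: same shank and collar; above the collar a square block 30 x 30 x 22 mm. Point: the block's centre, 77 mm above the pin's tip.
- rack_top (a point): Centre of the top face of the pin rack: fixed dark steel block 75 x 230 x 40 mm (its x, y, z), z up. Three square pockets 22 mm wide, 30 mm deep, in a row along its y at -80, 0 and +80 mm; the pins stand in them, collars 30 mm above the top face. The rack may be left or right on the bench.
- socket_rim (a point): Centre of the flat rim of the jig's socket, on the bore's axis, 95 mm above the table; z up. Fixed jig, on the other side from the rack: dark base plate 130 x 110 x 12 mm, upright steel tube 47 mm outside, 23 mm bore; the rim is the hard stop for the collar. A small wing screw (clamp, does not move) sticks out 56 mm from the axis on the -x side, 62 mm above the table.
- plunger (a joint): Brass ejector plunger (19 mm round) on a spring in the bore, m: 0 = up, top 44 mm below the rim; grows as pushed down; 0.016 with the pin seated, collar on rim (end of travel 0.020). Spring: 5 N up at 0, plus 0.3 N per mm, so about 10 N at 0.016; a pin let go rises until its collar is 16 mm above the rim.
Things that resemble listed ones, but are neither listed nor needed, are in the scene too. Leave any brown look-alike of the part that bears socket_rim alone.

How it is judged:
On the way, in this order (a step that is already met when the one before it is completed fails the run):
1. the round-grip pin is drawn out of the rack (z of pin_round_collar in the frame of rack_top above 0.065 m), for 0.1 s.
2. it stands upright in the socket, its shank at least 40 mm down the bore (z of pin_round_collar in the frame of socket_rim below 0.02 m and horizontal distance between pin_round_collar and socket_rim below 0.004 m and angle between pin_round_collar's own z axis and vertical below 0.12 rad), for 0.1 s.
At the end, for the whole second after the job is handed in: Round-grip pin upright (4 degrees) in the socket, collar within 1.5 mm of the rim and bearing on the socket with over 1 N, plunger down over 14 mm, at rest, and the robot still holding or pressing it (over 2 N); the other two pins in the rack, within 15 mm of their start (z of pin_round_collar in the frame of socket_rim below 0.0015 m and horizontal distance between pin_round_collar and socket_rim below 0.004 m and angle between pin_round_collar's own z axis and vertical below 0.07 rad and value of joint plunger above 0.014 m and contact force between pin_round and socket above 1 N and contact force between any of the fingers, the arm and pin_round above 2 N and linear speed of pin_round below 0.02 m/s and distance of each of pin_ball_head, pin_square_head from where it was at the start of the episode below 0.015 m); the arm keeps its last pose, push and grip.
It fails at once if the pin is rammed onto the socket with more than 60 N (contact force between pin_round and socket above 60 N).
It fails at once if another pin is pulled out of the rack or knocked over (distance of any of pin_ball_head, pin_square_head from where it was at the start of the episode above 0.03 m).
It also fails if it takes over 43 s, if anything falls off the work surface, if the arm or the gripper's body presses on something with over 40 N, if the wrist force passes 120 N, or if a joint passes its speed limit or range.

### The arm

A 6-joint arm with a two-finger parallel gripper is mounted at the origin on the work surface; the furniture and walls round the work are solid. World frame = base frame: x ahead of the robot, y to its left, z up, the work surface at z = 0. Lengths are in m, angles in rad, forces in N, time in s.
With the tool pointing down it reaches from about 0.375 to 0.825 m from the base axis. Payload 5.5 kg.
Tool frame: the origin (TCP) lies midway between the tips of the shut fingers; the grasp point (between the pads) lies 19 mm behind it (bot.tcp_to_grasp is the distance from the TCP to the grasp point, in m); z points along the fingers, y is the direction in which the jaws open and shut (so a half turn about z gives the same grasp; the last joint's range is limited). The gripper opens to 85 mm and grips with 20 to 120 N. Pads are 22 mm wide; open, the fingers measure 114 mm over their backs; the gripper's body (76 mm by 85 mm) begins 54 mm behind the grasp point. The pads swing forward as they close: fully open they stand 13 mm farther back than shut.
Start: joints at [1.162, 0.314, -0.047, 1.21, 0, 1.571], TCP at [0.239, 0.551, 0.231] pointing down, gripper open.
Joint ranges: [-2.67, 2.67], [-0.69, 1.73], [-1.03, 1.25], [-2.08, 2.16], [-1.42, 1.45], [-3.14, 3.14]. Speed limits (rad/s): [2.39, 2.39, 3.01, 3.14, 3.14, 3.14].

### API

Orientations are given as a unit quaternion [w, x, y, z].
In Python, from cell import bot gives the robot as it stands. The module is installed in compiled form; this text tells all that it offers.
- The arm moves only by the shell command python3 -m creep 'ROWS' [FORCE]. ROWS is JSON, a list of rows, each a list of 3 entries, a list of its own where there are three numbers: the shift along the tool's x, y, z scaled (see below), then the turn about the tool's z scaled (see below), then the closure, from -1 (fully open) to 1 (shut). A call has 1 to 8 rows; each row shifts and turns the pose as measured when the row begins, along the tool's axes as they then stand; what a row does not reach is not made up. The controller multiplies each number of a shift by 0.04 m and each number of a turn by 0.12 rad. A row lasts 1/12 s, in which the tool goes at most 41.7 mm and 7.16 degrees, less where a joint would pass 70% of its speed; a pose out of reach is approached as far as the arm can. A call with a number of a shift or a turn outside -1 to 1 is refused whole. A call with a gripper value outside its range is refused whole. The fingers move at their own pace and stop on an object; FORCE is the grip in N (left out, the last holds). Time passes only in rows, so rows that do not move let the fingers close. It gives the time, the measured TCP pose, the force and the opening at its end, in the units of the state.
- bot.get_obs(): the state, without advancing time (a new reading comes with each control period).
- bot.capture(name): name is "scene" or "side" or "wrist"; returns (picture, depth): 384x512x3 uint8, red, green, blue; 384x512 float32, m along the optical axis (not along the pixel's ray), 0 where there is no reading.
- bot.camera_info(name): a dict with "camera_matrix" (3x3 intrinsics, pixels), "R" (3x3) and "t" (3): a world point X has camera coordinates R X + t; the wrist camera has in their place "T_tool_cam" (4x4, takes a point from camera to tool coordinates, whose origin is the TCP and whose axes are the flange's). Camera axes: x right, y down, z forward; pixel columns grow to the right and rows downward; lengths in m; the calibration is good to about 2 mm. A picture is of the moment at which its call begins: read the wrist's pose just before it. camera_info takes no time and is no camera call.
- bot.finish_job(): hands the job in, once; it reports no verdict.
The state is a dict: "clock": time; "joints": joint angles; "joint_vel": joint speeds; "tau": joint torques, N m; "eef_pos": TCP position; "eef_rot": TCP orientation; "contact_force": force on the tool from outside, world axes, zero at the start; "wrist_torque": the same for the moment, N m; "finger_gap": finger opening in m.
Only numpy, scipy, OpenCV 4.12 (cv2) and the standard library are available. Lean on these libraries where they do the work, as an engineer would, in place of code of your own. Each camera call takes 0.05 s, during which the arm holds its last target. There are 200 camera calls.

## Working session

There is one attempt and no reset: what is moved stays moved. The work goes in short steps, Python scripts to look and compute and a shell command to move; the robot and the scene stay as the last step left them, time stands still between calls to the robot, and variables do not carry over. Pictures are saved under pics/ and viewed, about 8 in all and at most 12, crops included, and the job is handed in when it is done.

```bash
mkdir -p pics
cat > h.py <<'E'
import numpy as np, cv2, json
from cell import bot
from scipy.spatial.transform import Rotation as Rn
def cam(name):
    """returns picture, depth, K, Rcw, c (camera centre, world)"""
    o=bot.get_obs(); i=bot.camera_info(name); im,d=bot.capture(name); K=np.array(i["camera_matrix"])
    if name=="wrist":
        w,x,y,z=o["eef_rot"]; R=Rn.from_quat([x,y,z,w]).as_matrix(); T=np.array(i["T_tool_cam"])
        return im,d,K,R@T[:3,:3],R@T[:3,3]+np.array(o["eef_pos"])
    R=np.array(i["R"]); return im,d,K,R.T,-R.T@np.array(i["t"])
def cloud(d,K,R,c):
    v,u=np.indices(d.shape); P=np.stack([(u-K[0,2])/K[0,0]*d,(v-K[1,2])/K[1,1]*d,d],-1)
    P=P@R.T+c; P[d<=0]=np.nan; return P
def ray(u,v,K,R,c,z):
    r=R@np.linalg.solve(K,[u,v,1.]); return c+r*(z-c[2])/r[2]
def save(n,im): cv2.imwrite("pics/"+n+".png",im[...,::-1])
E
python3 - <<'E'
from h import *
o=bot.get_obs(); print({k:np.round(v,3).tolist() for k,v in o.items()})
a=[]
for n in("scene","side"):
    im,d,K,R,c=cam(n); np.savez(n+".npz",im=im,d=d,K=K,R=R,c=c); save(n,im); print(n,c.round(3),K[0,0],(d>0).mean())
E
```

```text
{'clock': 0.0, 'joints': [1.162, 0.314, -0.048, 1.21, 0.0, 1.571], 'joint_vel': [0.001, -0.0, 0.0, -0.002, 0.0, -0.0], 'tau': [-0.001, -53.959, 33.975, 0.019, -0.0, -0.0], 'eef_pos': [0.238, 0.55, 0.23], 'eef_rot': [-0.0, 0.203, 0.979, -0.001], 'contact_force': [0.435, -0.858, -0.256], 'wrist_torque': [-0.007, 0.027, 0.016], 'finger_gap': 0.085}
scene [-0.07  -0.934  1.1  ] 489.64709894997713 0.9765625
side [ 0.013 -0.82   0.757] 418.1633035697834 0.9660441080729166
```

View pics/scene.png

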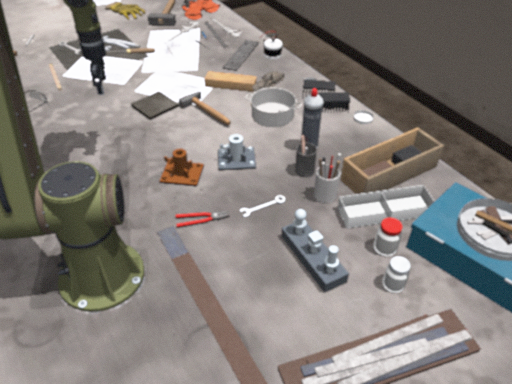

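View pics/side.png

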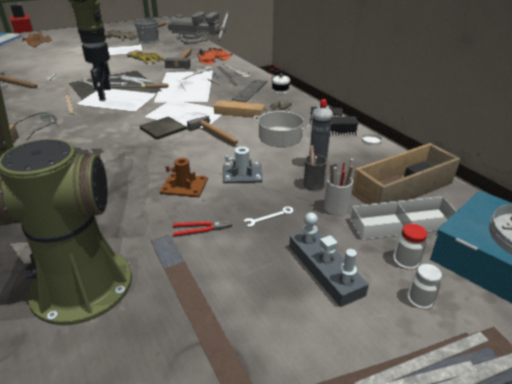

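Candidates for the pin are the ball head (scene 300,216), the square head (315,240) and the plain cylinder (332,258); I choose the cylinder. For the jig there is a grey one (236,152) and a brown look-alike (181,165); I choose the grey one. Next I'll take a close crop and measure.

Run:
```python
from h import *
Z={n:np.load(n+".npz") for n in("scene","side")}
box={"scene":[(275,200,355,290),(210,125,265,175)],"side":[(285,205,370,305),(215,140,270,190)]}
rows=[]
for n in Z:
    z=Z[n]; P=cloud(z["d"],z["K"],z["R"],z["c"])
    rows.append(np.hstack([cv2.resize(z["im"][b[1]:b[3],b[0]:b[2]],(390,290),interpolation=cv2.INTER_CUBIC) for b in box[n]]))
    # rack-pin parts above the collar tops, jig rim
    b=box[n][0]; Q=P[b[1]:b[3],b[0]:b[2]]; m=(Q[...,2]>0.085)&(Q[...,2]<0.16)
    k,l,s,ce=cv2.connectedComponentsWithStats(m.astype(np.uint8))
    for i in range(1,k):
        if s[i,4]>15: q=Q[l==i]; print(n,"pin",(ce[i]+b[:2]).round(1),s[i,4],"med",np.median(q,0).round(4),"zmax",np.percentile(q[:,2],95).round(4),"top",np.median(q[q[:,2]>np.percentile(q[:,2],70)],0).round(4))
    m=(Q[...,2]>0.034)&(Q[...,2]<0.046); q=Q[m][:,:2].astype(np.float32); r=cv2.minAreaRect(q); print("rack",r)
    b=box[n][1]; Q=P[b[1]:b[3],b[0]:b[2]]; m=(Q[...,2]>0.088)&(Q[...,2]<0.103); q=Q[m]; print(n,"rim",m.sum(),np.median(q,0).round(4),"circ",cv2.minEnclosingCircle(q[:,:2].astype(np.float32)))
    m=(Q[...,2]>0.008)&(Q[...,2]<0.017); print("base",cv2.minAreaRect(Q[m][:,:2].astype(np.float32)))
save("crop",np.vstack(rows))
```

```text
scene pin [300.4 214.7] 119 med [ 0.5385 -0.18    0.116 ] zmax 0.1241 top [ 0.5415 -0.1751  0.122 ]
scene pin [315.7 236.9] 135 med [ 0.5355 -0.2571  0.0977] zmax 0.1023 top [ 0.5377 -0.2538  0.1006]
scene pin [333.  253.3] 139 med [ 0.5302 -0.3376  0.1173] zmax 0.1282 top [ 0.5335 -0.3333  0.127 ]
rack ((0.6149415373802185, -0.24799352884292603), (0.25172001123428345, 0.22996358573436737), 86.8834457397461)
scene rim 99 [0.571  0.2435 0.0954] circ ((0.5759848952293396, 0.24521589279174805), 0.027426758781075478)
base ((0.6036670804023743, 0.30046746134757996), (0.29294055700302124, 0.17274373769760132), 52.935977935791016)
side pin [310.9 219.5] 151 med [ 0.539  -0.1817  0.1136] zmax 0.1224 top [ 0.5419 -0.1773  0.1211]
side pin [328.8 242.6] 169 med [ 0.5371 -0.2588  0.0971] zmax 0.0995 top [ 0.5393 -0.2551  0.0987]
side pin [350. 259.] 202 med [ 0.5302 -0.3394  0.1146] zmax 0.1275 top [ 0.5353 -0.3345  0.126 ]
rack ((0.5852296352386475, -0.20642995834350586), (0.3545949161052704, 0.20269599556922913), 46.9309196472168)
side rim 90 [0.5745 0.2412 0.0938] circ ((0.5749157071113586, 0.24456578493118286), 0.02460888773202896)
base ((0.6339721083641052, 0.31632518768310547), (0.29947060346603394, 0.16662679612636566), 62.23545455932617)
```

View pics/crop.png

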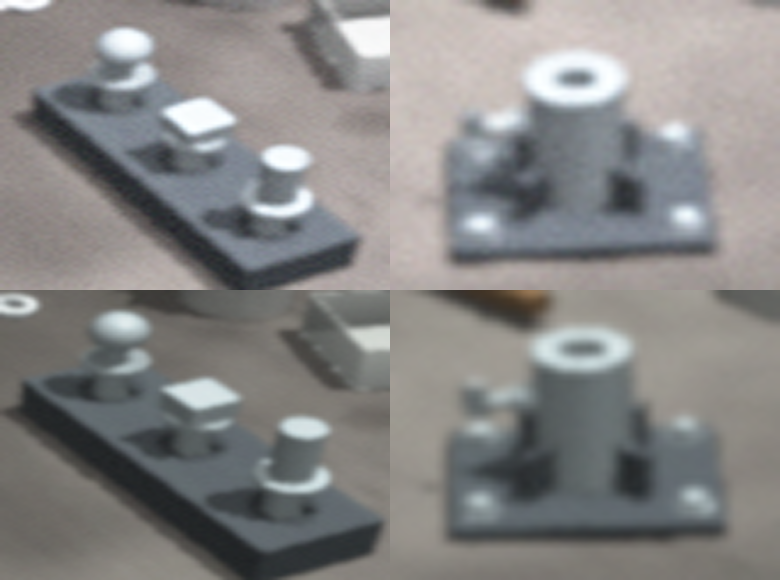

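The crop confirms it. In the left panels the ball, square and round pins run from back to front, and the round pin is nearest with a flat cylindrical top (scene 333,250). In the right panels the grey jig shows its bore and the wing screw on the left. Both views agree: pin top at about (0.534, -0.334, 0.126), rim at about (0.575, 0.244, 0.095).

Next I turn the tool so the jaws open along world x, across the row of pins.

```bash
python3 -m creep '[[[0,0,0],1,-1],[[0,0,0],1,-1],[[0,0,0],1,-1],[[0,0,0],1,-1],[[0,0,0],1,-1],[[0,0,0],1,-1],[[0,0,0],1,-1],[[0,0,0],1,-1]]' 40; python3 -m creep '[[[0,0,0],1,-1],[[0,0,0],0.68,-1],[[0,0,0],0,-1]]'; python3 -c "
from h import *
o=bot.get_obs();w,x,y,z=o['eef_rot'];print(Rn.from_quat([x,y,z,w]).as_matrix().round(3),o['joints'])"
```

```text
clock: 0.77
eef_pos: [0.2372, 0.5474, 0.2262]
eef_rot: [0.001, 0.646, 0.763, -0.005]
contact_force: [-0.4, -0.0, 0.9]
finger_gap: 0.0855
clock: 1.02
eef_pos: [0.2367, 0.5465, 0.2246]
eef_rot: [0.003, 0.724, 0.689, -0.006]
contact_force: [-0.3, 0.3, -0.4]
finger_gap: 0.0854
[[ 0.05   0.999 -0.005]
 [ 0.999 -0.05  -0.012]
 [-0.012 -0.005 -1.   ]] [ 1.16202777e+00  3.19167748e-01 -5.47913319e-02  1.21001645e+00
 -3.19048091e-05  2.78253817e+00]
```

```bash
python3 -m creep '[[[-0.5,0.7,-0.2],0,-1],[[-0.6,0.7,-0.2],0,-1],[[-0.6,0.7,-0.2],0,-1],[[-0.6,0.7,-0.2],0,-1],[[-0.6,0.7,-0.2],0,-1],[[-0.6,0.7,-0.2],0,-1],[[-0.6,0.7,-0.2],0,-1],[[-0.6,0.7,-0.2],0,-1]]'; python3 -m creep '[[[-0.6,0.7,0],0,-1],[[-0.6,0.7,0],0,-1],[[-0.6,0.4,0],0,-1],[[0,0,0],0,-1]]'
python3 - <<'E'
from h import *
im,d,K,R,c=cam("wrist"); save("w1",im); np.savez("w1.npz",im=im,d=d,K=K,R=R,c=c)
print(R.round(2),c.round(3))
P=cloud(d,K,R,c); m=(P[...,2]>.085)&(P[...,2]<.105); print(m.sum(), np.argwhere(m).mean(0), np.nanmedian(P[m],0))
o=bot.get_obs();w,x,y,z=o['eef_rot'];print(Rn.from_quat([x,y,z,w]).as_matrix().round(3))
E
```

```text
clock: 1.68
eef_pos: [0.4552, 0.3468, 0.2866]
eef_rot: [0.002, 0.712, 0.702, -0.01]
contact_force: [-0.3, 0.7, 0.8]
finger_gap: 0.0857
clock: 2.02
eef_pos: [0.5345, 0.2654, 0.2884]
eef_rot: [0.003, 0.71, 0.704, -0.009]
contact_force: [-0.7, 0.4, -0.4]
finger_gap: 0.0858
[[ 1.   -0.01 -0.01]
 [-0.01 -0.96 -0.29]
 [-0.01  0.29 -0.96]] [0.536 0.336 0.429]
3065 [182.66003263 267.55008157] [0.56328573 0.2576506  0.09359304]
[[ 0.008  1.    -0.009]
 [ 1.    -0.008 -0.017]
 [-0.017 -0.009 -1.   ]]
```

View pics/w1.png

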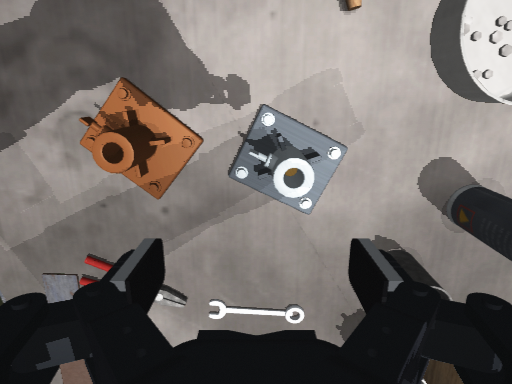

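The wrist view shows the grey jig's bore at about (294,177) and the brown look-alike at (113,153). I'll fit the rim, then travel on to the rack.

```bash
cat >> h.py <<'E'
def ringfit(im,d,K,R,c,uv,z,rad,lo=60,hi=170):
    """outer ellipse of the bright round thing at uv, as world centre on plane z; also the depth-cloud height"""
    u0,v0=map(int,uv); g=cv2.cvtColor(im,cv2.COLOR_RGB2GRAY); m=(g>hi).astype(np.uint8)
    k,l,s,ce=cv2.connectedComponentsWithStats(m)
    win=l[v0-rad:v0+rad,u0-rad:u0+rad]; ids=np.bincount(win[win>0]); i=ids.argmax()
    cs,_=cv2.findContours((l==i).astype(np.uint8),cv2.RETR_CCOMP,cv2.CHAIN_APPROX_NONE)
    out=[]
    for q in cs:
        if len(q)>25:
            e=cv2.fitEllipse(q); W=np.array([ray(*p[0],K,R,c,z)[:2] for p in q]); out.append((np.round(e[0],1),ray(*e[0],K,R,c,z).round(4),"diam",np.round(2*np.median(np.hypot(*(W-W.mean(0)).T)),4)))
    return out,np.nanmedian(cloud(d,K,R,c)[l==i],0).round(4)
E
python3 - <<'E'
from h import *
z=np.load("w1.npz"); a=[z[k] for k in("im","d","K","R","c")]
for t in ringfit(*a,(294,177),.095,25,hi=190): print(t)
P=cloud(*a[1:]); Q=P[145:210,260:325].reshape(-1,3); Q=Q[(Q[:,2]>.088)&(Q[:,2]<.1)]; print(len(Q),cv2.minEnclosingCircle(Q[:,:2].astype(np.float32)),np.median(Q[:,2]))
E
python3 -m creep '[[[-1,0,0],0,-1],[[-1,0,0],0,-1],[[-1,0,0],0,-1],[[-1,0,0],0,-1],[[-1,0,0],0,-1],[[-1,0,0],0,-1],[[-1,0,0],0,-1],[[-1,0,0],0,-1]]'; python3 -m creep '[[[-1,0,0],0,-1],[[-1,0,0],0,-1],[[-1,0,0],0,-1],[[-1,0,0],0,-1],[[-1,0,0],0,-1],[[-1,0,0],0,-1],[[-1,0,0],0,-1],[[0,0,0],0,-1]]'
python3 - <<'E'
from h import *
im,d,K,R,c=cam("wrist"); save("w2",im); np.savez("w2.npz",im=im,d=d,K=K,R=R,c=c)
P=cloud(d,K,R,c); m=((P[...,2]>.092)&(P[...,2]<.135)).astype(np.uint8)
k,l,s,ce=cv2.connectedComponentsWithStats(m)
for i in range(1,k):
    if s[i,4]>60: print(ce[i].round(1),s[i],np.median(P[l==i],0).round(4),cv2.minEnclosingCircle(P[l==i][:,:2].astype(np.float32)))
o=bot.get_obs();w,x,y,z=o['eef_rot'];print(o['joints'],Rn.from_quat([x,y,z,w]).as_matrix().round(3))
E
```

```text
[(array([293.7, 177.5]), array([0.5741, 0.2476, 0.095 ]), 'diam', np.float64(0.0442)), (array([293.6, 177.7]), array([0.574 , 0.2474, 0.095 ]), 'diam', np.float64(0.025))]
[0.5743 0.2477 0.0939]
1046 ((0.5741636753082275, 0.24706755578517914), 0.02350424975156784) 0.09379228975676335
clock: 2.73
eef_pos: [0.5309, -0.0486, 0.2892]
eef_rot: [-0.001, 0.697, 0.717, -0.009]
contact_force: [1.2, 0.0, 0.1]
finger_gap: 0.0853
clock: 3.4
eef_pos: [0.54, -0.3373, 0.2903]
eef_rot: [-0.003, 0.689, 0.724, -0.008]
contact_force: [-1.2, 1.0, -0.2]
finger_gap: 0.0855
[272.3   5.3] [256   0  34  14 346] [ 0.5444 -0.1866  0.1126] ((0.5443788766860962, -0.1809743344783783), 0.015320762060582638)
[263.   83.5] [248  67  32  34 904] [ 0.5398 -0.2539  0.0968] ((0.539892315864563, -0.2541898787021637), 0.020290061831474304)
[446.4 166.7] [ 418  141   57   53 2317] [ 0.7429 -0.3296  0.0979] ((0.7446391582489014, -0.3310374915599823), 0.029847942292690277)
[254.7 163.3] [243 150  24  27 512] [ 0.5355 -0.3314  0.1245] ((0.5354143381118774, -0.3337029814720154), 0.01196102425456047)
[497.3 243.8] [ 481  187   31  117 3116] [ 0.8182 -0.4162  0.1018] ((0.8252241611480713, -0.4244039058685303), 0.07485136389732361)
[-0.54804451  0.37835356  0.17639973  1.37842005 -0.01191695  0.97210561] [[-0.051  0.999 -0.014]
 [ 0.999  0.051 -0.005]
 [-0.004 -0.015 -1.   ]]
```

View pics/w2.png

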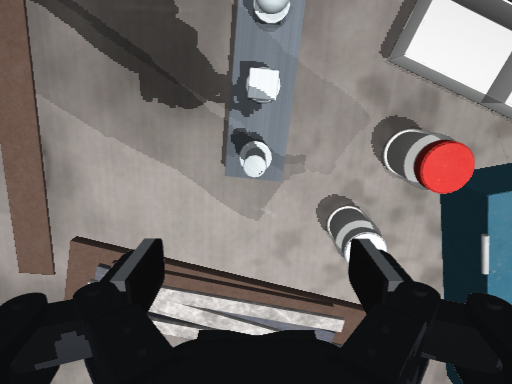

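The wrist view shows the round pin's flat top at (254,159), with square (263,84) and ball (272,5) behind it. The depth circle gives radius 12 mm and centre (0.5354, -0.3337), which matches the fixed cameras. Now I descend part way.

```bash
python3 -m creep '[[[0.1,-0.1,0.5],0.4,-1],[[0,0,0.8],0,-1],[[0,0,0.8],0,-1],[[0,0,0.8],0,-1],[[0,0,0.3],0,-1],[[0,0,0],0,-1]]';  python3 - <<'E'
from h import *
im,d,K,R,c=cam("wrist"); save("w3",im)
P=cloud(d,K,R,c); m=((P[...,2]>.117)&(P[...,2]<.135)).astype(np.uint8)
k,l,s,ce=cv2.connectedComponentsWithStats(m)
for i in range(1,k):
    if s[i,4]>60: print(ce[i].round(1),s[i],np.median(P[l==i],0).round(4),cv2.minEnclosingCircle(P[l==i][:,:2].astype(np.float32)))
o=bot.get_obs();w,x,y,z=o['eef_rot'];print(np.round(o['eef_pos'],4),Rn.from_quat([x,y,z,w]).as_matrix().round(3))
E
```

```text
clock: 3.95
eef_pos: [0.5373, -0.321, 0.159]
eef_rot: [-0.003, 0.702, 0.713, -0.004]
contact_force: [0.8, 0.5, -0.2]
finger_gap: 0.0855
[253.6 234.4] [ 235  215   38   39 1161] [ 0.5353 -0.332   0.1246] ((0.5351027250289917, -0.333647757768631), 0.012219141237437725)
[ 0.5374 -0.3208  0.1599] [[-0.016  1.    -0.01 ]
 [ 1.     0.016 -0.002]
 [-0.002 -0.01  -1.   ]]
```

```bash
python3 -m creep '[[[-0.32,-0.03,0],0,-1],[[0,0,0],0,-1],[[0,0,0],0,-1]]'; python3 -c "
from h import *
print(np.round(bot.get_obs()['eef_pos'],4))"
```

```text
clock: 4.25
eef_pos: [0.5386, -0.3326, 0.1634]
eef_rot: [-0.001, 0.7, 0.714, -0.004]
contact_force: [0.1, 0.8, 0.0]
finger_gap: 0.0856
[ 0.5386 -0.3326  0.1634]
```

```bash
python3 -m creep '[[[0,-0.08,0.5],0,-1],[[0,0,0.5],0,-1],[[0,0,0.5],0,-1],[[0,0,0.3],0,-1],[[0,0,0],0,-1],[[0,0,0],0,-1]]'
python3 - <<'E'
from h import *
o=bot.get_obs();w,x,y,z=o['eef_rot'];print(np.round(o['eef_pos'],4),Rn.from_quat([x,y,z,w]).as_matrix().round(3))
E
```

```text
clock: 4.75
eef_pos: [0.5422, -0.3381, 0.0997]
eef_rot: [0.008, 0.7, 0.714, -0.001]
contact_force: [1.2, 0.7, 0.3]
finger_gap: 0.0851
[ 0.5422 -0.3381  0.0997] [[-0.02   1.     0.009]
 [ 1.     0.02  -0.012]
 [-0.013  0.009 -1.   ]]
```

```bash
python3 -m creep '[[[0.11,-0.17,0.15],0,-1],[[0,0,0.15],0,-1],[[0,0,0],0,-1]]'
python3 - <<'E'
from h import *
o=bot.get_obs();w,x,y,z=o['eef_rot'];print(np.round(o['eef_pos'],4),Rn.from_quat([x,y,z,w]).as_matrix().round(3))
E
```

```text
clock: 5.0
eef_pos: [0.5382, -0.3359, 0.0919]
eef_rot: [0.011, 0.7, 0.714, -0.0]
contact_force: [-0.1, 0.4, -0.7]
finger_gap: 0.0855
[ 0.5382 -0.3359  0.0919] [[-0.02   1.     0.015]
 [ 1.     0.02  -0.016]
 [-0.016  0.014 -1.   ]]
```

```bash
python3 -m creep '[[[0.05,-0.07,0.15],0,-1],[[0,0,0],0,-0.2],[[0,0,0],0,0.2],[[0,0,0],0,0.6],[[0,0,0],0,0.6],[[0,0,0],0,0.6],[[0,0,0],0,0.6]]' 60
python3 - <<'E'
from h import *
o=bot.get_obs();w,x,y,z=o['eef_rot'];print(np.round(o['eef_pos'],4),Rn.from_quat([x,y,z,w]).as_matrix().round(3),o['finger_gap'],o['contact_force'])
E
```

```text
clock: 5.58
eef_pos: [0.5371, -0.3356, 0.0888]
eef_rot: [0.013, 0.7, 0.714, -0.001]
contact_force: [-2.5, -0.2, 2.0]
finger_gap: 0.0226
[ 0.5371 -0.3356  0.0888] [[-0.02   1.     0.018]
 [ 1.     0.02  -0.019]
 [-0.019  0.017 -1.   ]] 0.022578560761718953 [-2.49010449 -0.24304345  1.96617868]
```

```bash
python3 -m creep '[[[0,0,0],0,1],[[0,0,0],0,1],[[0,0,-0.3],0,1],[[0,0,-0.4],0,1],[[0,0,-0.5],0,1],[[0,0,-0.6],0,1],[[0,0,-0.6],0,1],[[0,0,-0.6],0,1]]' 90; python3 -m creep '[[[0,0,-0.6],0,1],[[0,0,-0.6],0,1],[[0,0,-0.4],0,1],[[0,0,0],0,1],[[0,0,0],0,1]]';  python3 - <<'E'
from h import *
o=bot.get_obs();w,x,y,z=o['eef_rot'];print(np.round(o['eef_pos'],4),Rn.from_quat([x,y,z,w]).as_matrix().round(3),o['finger_gap'],o['contact_force'])
E
```

```text
clock: 6.25
eef_pos: [0.5307, -0.3299, 0.207]
eef_rot: [0.005, 0.7, 0.714, -0.001]
contact_force: [0.2, -0.4, -2.6]
finger_gap: 0.0225
clock: 6.67
eef_pos: [0.5322, -0.3294, 0.2824]
eef_rot: [0.01, 0.7, 0.714, 0.0]
contact_force: [-0.3, 0.1, -3.0]
finger_gap: 0.0222
[ 0.5322 -0.3294  0.2824] [[-0.02   1.     0.015]
 [ 1.     0.021 -0.013]
 [-0.013  0.014 -1.   ]] 0.02221009125398721 [-0.32108078  0.12728174 -2.98762449]
```

The pin is held: gap 22 mm and about 3 N of weight. I travel to the jig.

```bash
python3 -m creep '[[[0.5,0.1,0],0,1],[[0.9,0.1,0],0,1],[[0.9,0.1,0],0,1],[[0.9,0.1,0],0,1],[[0.9,0.1,0],0,1],[[0.9,0.1,0],0,1],[[0.9,0.1,0],0,1],[[0.9,0.1,0],0,1]]'; python3 -m creep '[[[0.9,0.1,0],0,1],[[0.9,0.1,0],0,1],[[0.9,0,0],0,1],[[0.9,0,0],0,1],[[0.8,0,0],0,1],[[0.5,0,0],0,1],[[0,0,0],0,1]]';  python3 - <<'E'
from h import *
o=bot.get_obs();w,x,y,z=o['eef_rot'];print(np.round(o['eef_pos'],4),Rn.from_quat([x,y,z,w]).as_matrix().round(3),o['finger_gap'],o['contact_force'])
E
```

```text
clock: 7.33
eef_pos: [0.5553, -0.0531, 0.2667]
eef_rot: [0.005, 0.705, 0.709, -0.004]
contact_force: [1.5, 1.2, -3.3]
finger_gap: 0.0222
clock: 7.92
eef_pos: [0.5548, 0.1596, 0.2519]
eef_rot: [-0.001, 0.702, 0.712, -0.009]
contact_force: [-0.0, -1.4, -2.3]
finger_gap: 0.0217
[0.5548 0.1596 0.2519] [[-0.014  1.    -0.014]
 [ 1.     0.014 -0.01 ]
 [-0.01  -0.014 -1.   ]] 0.02173603750681597 [-0.03165364 -1.38119069 -2.33676378]
```

```bash
python3 -m creep '[[[0.6,0.15,0],0,1],[[0.6,0.15,0],0,1],[[0.6,0.1,0],0,1],[[0.3,0.08,0],0,1],[[0,0,0],0,1],[[0,0,0],0,1],[[0,0,0],0,1]]';  python3 - <<'E'
from h import *
o=bot.get_obs();w,x,y,z=o['eef_rot'];print(np.round(o['eef_pos'],4),Rn.from_quat([x,y,z,w]).as_matrix().round(3),o['finger_gap'],o['contact_force'])
E
```

```text
clock: 8.5
eef_pos: [0.5686, 0.2441, 0.2404]
eef_rot: [-0.003, 0.701, 0.713, -0.016]
contact_force: [0.6, -0.5, -1.9]
finger_gap: 0.0223
[0.5686 0.2441 0.2404] [[-0.016  1.    -0.027]
 [ 1.     0.015 -0.019]
 [-0.018 -0.028 -0.999]] 0.022273380872477346 [ 0.6234738  -0.46078532 -1.87669764]
```

Run:
```python
from h import *
rows=[]
for n,b in(("scene",(190,70,290,190)),("side",(200,80,300,200))):
    im,d,K,R,c=cam(n); np.savez(n+"2.npz",im=im,d=d,K=K,R=R,c=c); rows.append(cv2.resize(im[b[1]:b[3],b[0]:b[2]],(400,480),interpolation=cv2.INTER_CUBIC))
save("c2",np.hstack(rows)); im,d,K,R,c=cam("wrist"); np.savez("w4.npz",im=im,d=d,K=K,R=R,c=c); save("w4",im)
```

```text
(no output)
```

View pics/c2.png

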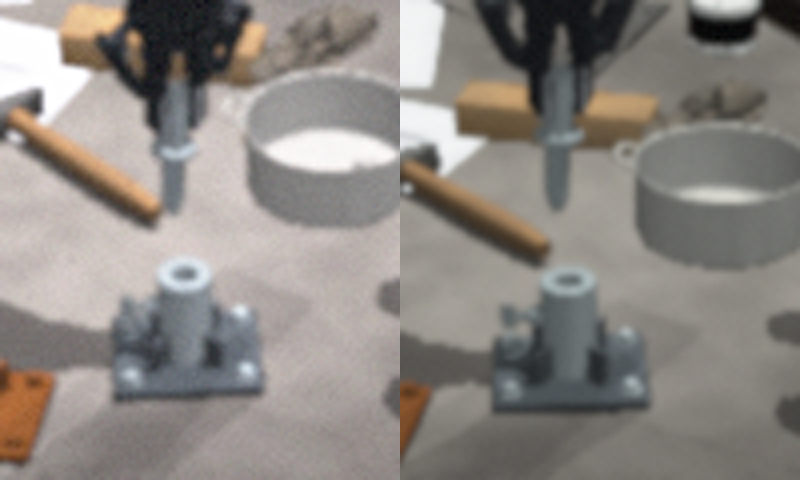

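View pics/w4.png

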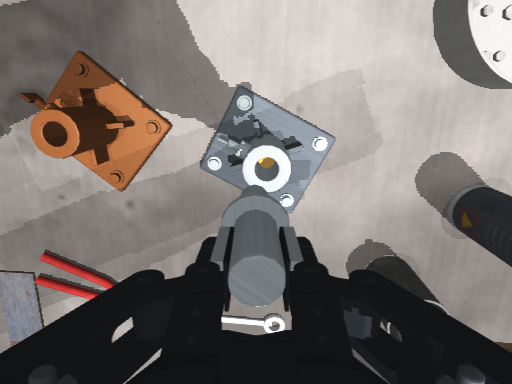

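The fixed views show the pin in the jaws above the jig with a small lean. In the wrist view the bore is at (266,168) and the pin tip at about (257,190), with nothing else in the way. I'll fit the pin axis and the rim from this one frame, so the offset is relative.

```bash
cat > rel.py <<'E'
from h import *
from scipy.optimize import least_squares
def rel(show=True):
    o=bot.get_obs(); w,x,y,z=o["eef_rot"]; Rt=Rn.from_quat([x,y,z,w]).as_matrix(); p=np.array(o["eef_pos"])
    im,d,K,R,c=cam("wrist"); P=cloud(d,K,R,c); T=(P-p)@Rt     # tool coords
    def sel(z0,z1,ym): return T[(T[...,2]>z0)&(T[...,2]<z1)&(abs(T[...,1])<ym)&(abs(T[...,0])<.03)]
    S,G=sel(.028,.055,.02),sel(-.036,-.004,.010)
    f=lambda q:np.r_[np.hypot(S[:,0]-q[0]-q[2]*S[:,2],S[:,1]-q[1]-q[3]*S[:,2])-.010,np.hypot(G[:,0]-q[0]-q[2]*G[:,2],G[:,1]-q[1]-q[3]*G[:,2])-.012]
    s=least_squares(f,[0,0,0,0],loss="soft_l1",f_scale=.001); q=s.x
    tipz=np.nanpercentile(sel(.03,.11,.02)[:,2],99.5); ax=Rt@np.array([q[2],q[3],1])
    at=lambda zt:p+Rt@np.array([q[0]+q[2]*zt,q[1]+q[3]*zt,zt])
    print("n",len(S),len(G),"rms",np.sqrt(np.mean(f(q)**2)).round(5),"pin axis tool",q.round(4),"tipz tool",tipz.round(4)); print("axis world (down)",ax.round(3),"tip",at(tipz).round(4))
    m=(P[...,2]>.088)&(P[...,2]<.1)&(np.hypot(P[...,0]-.574,P[...,1]-.247)<.03); Q=P[m]
    g=least_squares(lambda a:np.maximum(np.hypot(Q[:,0]-a[0],Q[:,1]-a[1])-.0235,0)+np.maximum(.0115-np.hypot(Q[:,0]-a[0],Q[:,1]-a[1]),0),[.574,.247]).x
    print("rim",len(Q),g.round(4),np.median(Q[:,2]).round(4),"TCP",p.round(4),"gap",o["finger_gap"].round(4),"F",np.round(o["contact_force"],1))
    print("tool z",Rt[:,2].round(3))
    D=np.r_[g,0]-at(tipz); print("tip->rim axis in tool x,y (mm):",(1e3*(Rt.T@np.r_[D[:2],0]))[:2].round(1),"tip above rim mm",(1e3*(at(tipz)[2]-.095)).round(1))
    return im
if __name__=="__main__": rel()
E
python3 rel.py
```

```text
n 62 2916 rms 0.00349 pin axis tool [ 0.0013 -0.0002  0.0219  0.0318] tipz tool 0.0661
axis world (down) [ 0.005  0.004 -1.001] tip [0.569  0.2455 0.1749]Traceback (most recent call last):
  File "rel.py", line 19, in <module>
    if __name__=="__main__": rel()
                             ~~~^^
  File "rel.py", line 15, in rel
    print("rim",len(Q),g.round(4),np.median(Q[:,2]).round(4),"TCP",p.round(4),"gap",o["finger_gap"].round(4),"F",np.round(o["contact_force"],1))
                                                                                    ^^^^^^^^^^^^^^^^^^^^^
AttributeError: 'float' object has no attribute 'round'
```

```bash
sed -i 's/o\["finger_gap"\].round(4)/round(o["finger_gap"],4)/' rel.py; python3 rel.py
python3 - <<'E'
from h import *
z=np.load("w4.npz"); o=bot.get_obs(); P=cloud(z["d"],z["K"],z["R"],z["c"])
for v in range(180,310,6): print(v,P[v,257].round(4),end=" | ")
for n,b in(("scene",(225,85,240,125)),("side",(232,92,248,134))):
    s=np.load(n+"2.npz"); P=cloud(s["d"],s["K"],s["R"],s["c"]); Q=P[b[1]:b[3],b[0]:b[2]]; m=np.isfinite(Q[...,0])&(abs(Q[...,0]-.57)<.03)&(abs(Q[...,1]-.245)<.03)&(Q[...,2]>.12)
    print("\n",n)
    for r in range(0,Q.shape[0],2):
        q=Q[r][m[r]]
        if len(q): print(b[1]+r,len(q),np.median(q,0).round(4))
E
```

```text
n 67 2840 rms 0.00347 pin axis tool [ 0.0013 -0.0003  0.0198  0.0231] tipz tool 0.0661
axis world (down) [-0.003  0.002 -1.   ] tip [0.5685 0.2455 0.1752]
rim 1361 [0.5742 0.247 ] 0.0937 TCP [0.569  0.244  0.2414] gap 0.0221 F [ 0.2 -0.1 -2.3]
tool z [-0.026 -0.018 -1.   ]
tip->rim axis in tool x,y (mm): [1.5 5.7] tip above rim mm 80.2
180 [0.5654 0.2362 0.0948] | 186 [0.5671 0.2548 0.178 ] | 192 [0.5675 0.2551 0.1926] | 198 [0.5682 0.2628 0.2273] | 204 [0.5682 0.259  0.2258] | 210 [0.5684 0.2575 0.2308] | 216 [0.5686 0.2573 0.2386] | 222 [0.5687 0.2566 0.2444] | 228 [0.5689 0.2573 0.2528] | 234 [0.569  0.2569 0.2582] | 240 [0.5692 0.2575 0.2651] | 246 [0.5693 0.2569 0.2692] | 252 [0.5694 0.2574 0.2751] | 258 [0.5695 0.2555 0.2762] | 264 [0.5695 0.253  0.2763] | 270 [0.5696 0.2509 0.2772] | 276 [0.5696 0.2478 0.2763] | 282 [0.5697 0.2456 0.277 ] | 288 [0.5697 0.2427 0.2766] | 294 [0.5697 0.2399 0.2765] | 300 [0.5698 0.2373 0.2767] | 306 [0.5698 0.2338 0.2758] | 
 scene
85 12 [0.5523 0.2386 0.3107]
87 12 [0.5536 0.2413 0.2972]
89 11 [0.5537 0.2432 0.297 ]
91 12 [0.5698 0.2436 0.2796]

[... 389 characters left out ...]
5604 0.2393 0.1805]
121 4 [0.561  0.2412 0.1742]
123 2 [0.5629 0.2434 0.1636]

 side
92 13 [0.5606 0.235  0.2955]
94 12 [0.5581 0.2337 0.293 ]
96 15 [0.5768 0.2371 0.2801]
98 16 [0.5674 0.2353 0.2777]
100 16 [0.5659 0.2346 0.2719]
102 16 [0.565  0.2349 0.2663]
104 16 [0.5643 0.2345 0.2602]
106 15 [0.5651 0.2328 0.2536]
108 13 [0.5626 0.234  0.2482]
110 9 [0.563  0.2347 0.2405]
112 11 [0.5626 0.2404 0.232 ]
114 12 [0.5646 0.2357 0.2275]
116 8 [0.5599 0.2278 0.2244]
118 6 [0.565  0.2396 0.2129]
120 7 [0.5619 0.2393 0.2067]
122 7 [0.5614 0.2365 0.2001]
124 7 [0.5616 0.2376 0.1943]
126 7 [0.564  0.2406 0.1853]
128 7 [0.5629 0.2388 0.1794]
130 5 [0.5612 0.2372 0.1733]
132 3 [0.5628 0.2394 0.1654]
```

The top face at 0.2765 puts the tip at TCP-0.081 and the collar at TCP-0.021, so seating should come at TCP z of about 0.116. The tip is near (0.566, 0.245), leaning 0.027 with the tool, and the rim is at (0.574, 0.247). I shift and descend to just above it.

```bash
python3 -m creep '[[[0.06,0.22,0],0,1],[[0,0,0],0,1],[[0.02,0.02,0.4],0,1],[[0.02,0.02,0.4],0,1],[[0.02,0.02,0.4],0,1],[[0,0,0],0,1],[[0,0,0],0,1]]'
cat > rel.py <<'E'
from h import *
o=bot.get_obs(); w,x,y,z=o["eef_rot"]; Rt=Rn.from_quat([x,y,z,w]).as_matrix(); p=np.array(o["eef_pos"])
im,d,K,R,c=cam("wrist"); P=cloud(d,K,R,c); T=(P-p)@Rt; save("last",im)
top=T[(T[...,2]<-.028)&(T[...,2]>-.042)&(np.hypot(T[...,0],T[...,1])<.014)]
a=cv2.minEnclosingCircle(np.float32(top[:,:2])); W=lambda zt:p+Rt@np.r_[a[0],zt]; zt=np.median(top[:,2])
print("top",len(top),np.round(a[0],4),round(a[1],4),"tool z",zt.round(4),"TCP",p.round(4),"toolz",Rt[:,2].round(3),"gap",round(o["finger_gap"],4),"F",np.round(o["contact_force"],1),"t",o["clock"])
print("axis at top",W(zt).round(4),"collar",W(zt+.056).round(4),"tip",W(zt+.116).round(4))
m=(P[...,2]>.088)&(P[...,2]<.1)&(np.hypot(P[...,0]-.574,P[...,1]-.247)<.03); Q=P[m]
if len(Q): print("rim",len(Q),np.round(cv2.minEnclosingCircle(np.float32(Q[:,:2])),4) if 0 else cv2.minEnclosingCircle(np.float32(Q[:,:2])))
E
python3 rel.py
```

```text
clock: 9.33
eef_pos: [0.5833, 0.2474, 0.1948]
eef_rot: [-0.002, 0.703, 0.711, -0.012]
contact_force: [0.2, 0.7, -3.2]
finger_gap: 0.0221
top 3354 [ 0.0001 -0.    ] 0.014 tool z -0.0357 TCP [0.5833 0.2474 0.1948] toolz [-0.02  -0.015 -1.   ] gap 0.0221 F [ 0.2  0.7 -3.2] t 9.3333
axis at top [0.584  0.248  0.2305] collar [0.5829 0.2471 0.1746] tip [0.5817 0.2462 0.1146]
rim 1348 ((0.5739865899085999, 0.24722661077976227), 0.023470239713788033)
```

```bash
python3 -m creep '[[[0.02,-0.16,0],0,1],[[0,0,0],0,1],[[0,0,0],0,1]]'; python3 rel.py
```

```text
clock: 9.63
eef_pos: [0.5772, 0.2484, 0.1972]
eef_rot: [-0.001, 0.703, 0.711, -0.011]
contact_force: [-0.7, 0.2, -2.2]
finger_gap: 0.0218
top 3343 [-0.0001 -0.    ] 0.0141 tool z -0.0358 TCP [0.5772 0.2484 0.1972] toolz [-0.018 -0.014 -1.   ] gap 0.0218 F [-0.7  0.2 -2.2] t 9.6333
axis at top [0.5778 0.2488 0.233 ] collar [0.5768 0.248  0.177 ] tip [0.5757 0.2471 0.117 ]
rim 1321 ((0.5742847323417664, 0.24726222455501556), 0.023408159613609314)
```

View pics/last.png

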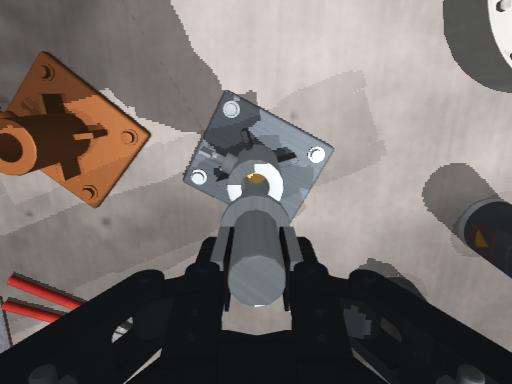

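The view shows the pin over the bore: the shank column at about 256 lines up with the bore at (255,182). I lower the tip into the bore.

```bash
python3 -m creep '[[[0,-0.02,0.25],0,1],[[0,0,0.25],0,1],[[0,0,0.25],0,1],[[0,0,0],0,1],[[0,0,0],0,1]]'; python3 rel.py
```

```text
clock: 10.1
eef_pos: [0.5761, 0.2483, 0.1653]
eef_rot: [-0.001, 0.703, 0.711, -0.01]
contact_force: [-0.7, 0.4, -2.8]
finger_gap: 0.0222
top 3349 [ 0. -0.] 0.0141 tool z -0.0357 TCP [0.5761 0.2483 0.1653] toolz [-0.016 -0.013 -1.   ] gap 0.0222 F [-0.7  0.4 -2.8] t 10.1
axis at top [0.5766 0.2488 0.201 ] collar [0.5758 0.248  0.145 ] tip [0.5748 0.2472 0.085 ]
rim 1387 ((0.574104905128479, 0.24725782871246338), 0.023357214406132698)
```

```bash
python3 -m creep '[[[0,-0.02,0.2],0,1],[[0,0,0.2],0,1],[[0,0,0.2],0,1],[[0,0,0],0,1],[[0,0,0],0,1]]'; python3 rel.py
```

```text
clock: 10.57
eef_pos: [0.5754, 0.2465, 0.1394]
eef_rot: [0.001, 0.703, 0.711, -0.011]
contact_force: [1.4, -0.9, -2.4]
finger_gap: 0.0224
top 3350 [0. 0.] 0.0141 tool z -0.0357 TCP [0.5754 0.2465 0.1394] toolz [-0.015 -0.016 -1.   ] gap 0.0224 F [ 1.4 -0.9 -2.4] t 10.5667
axis at top [0.576  0.247  0.1751] collar [0.5752 0.2461 0.1191] tip [0.5743 0.2452 0.0591]
rim 1482 ((0.5740876793861389, 0.24790260195732117), 0.02312692254781723)
```

```bash
python3 -m creep '[[[0.02,-0.02,0.1],0,1],[[0.02,0,0.1],0,1],[[0,0,0.1],0,1],[[0,0,0.1],0,1],[[0,0,0],0,1],[[0,0,0],0,1]]' 110; python3 rel.py
```

```text
clock: 11.12
eef_pos: [0.576, 0.2471, 0.1245]
eef_rot: [0.003, 0.703, 0.711, -0.01]
contact_force: [-1.0, -3.1, 3.6]
finger_gap: 0.022
top 3352 [-0. -0.] 0.0141 tool z -0.0357 TCP [0.576  0.2471 0.1245] toolz [-0.01  -0.018 -1.   ] gap 0.022 F [-1.  -3.1  3.6] t 11.1167
axis at top [0.5764 0.2477 0.1602] collar [0.5758 0.2467 0.1042] tip [0.5752 0.2456 0.0443]
rim 1219 ((0.5738849639892578, 0.24778567254543304), 0.02335738204419613)
```

```bash
python3 -m creep '[[[0.02,-0.03,0.07],0,1],[[0,0,0.07],0,1],[[0,0,0.06],0,1]]'; python3 -m creep '[[[0,0,0.04],0,1],[[0,0,0.04],0,1]]'
```

```text
clock: 11.42
eef_pos: [0.5759, 0.2471, 0.1194]
eef_rot: [0.004, 0.704, 0.71, -0.009]
contact_force: [-3.7, -2.3, 7.6]
finger_gap: 0.0219
clock: 11.58
eef_pos: [0.5758, 0.2471, 0.1178]
eef_rot: [0.004, 0.704, 0.71, -0.008]
contact_force: [-1.9, -3.6, 8.3]
finger_gap: 0.0218
```

```bash
python3 -m creep '[[[0,0,0.05],0,1],[[0,0,0.05],0,1]]'; python3 -m creep '[[[0,0,0.05],0,1],[[0,0,0.05],0,1]]'
```

```text
clock: 11.75
eef_pos: [0.5757, 0.2471, 0.1157]
eef_rot: [0.004, 0.704, 0.71, -0.008]
contact_force: [-3.6, -3.7, 8.0]
finger_gap: 0.0221
clock: 11.92
eef_pos: [0.5757, 0.2471, 0.1143]
eef_rot: [0.005, 0.704, 0.71, -0.007]
contact_force: [-5.9, -5.1, 18.2]
finger_gap: 0.0219
```

```bash
python3 -m creep '[[[0,0,0.06],0,1],[[0,0,0.06],0,1]]'; python3 -m creep '[[[0,0,0.07],0,1],[[0,0,0.07],0,1]]'
```

```text
clock: 12.08
eef_pos: [0.5757, 0.2471, 0.1142]
eef_rot: [0.005, 0.704, 0.71, -0.006]
contact_force: [-6.3, -4.8, 17.7]
finger_gap: 0.0217
clock: 12.25
eef_pos: [0.5757, 0.2471, 0.1142]
eef_rot: [0.005, 0.704, 0.71, -0.005]
contact_force: [-7.3, -6.0, 20.3]
finger_gap: 0.0217
```

```bash
python3 -m creep '[[[0,0,0.1],0,1],[[0,0,0.1],0,1],[[0,0,0.1],0,1]]'; python3 rel.py
python3 - <<'E'
from h import *
rows=[]
for n,b in(("scene",(200,95,280,191)),("side",(205,110,285,206))):
    im,d,K,R,c=cam(n); rows.append(cv2.resize(im[b[1]:b[3],b[0]:b[2]],(400,480),interpolation=cv2.INTER_CUBIC))
save("c5",np.hstack(rows)); o=bot.get_obs(); print(o["clock"],np.round(o["contact_force"],1),np.round(o["eef_pos"],4))
E
```

```text
clock: 12.5
eef_pos: [0.5756, 0.2472, 0.114]
eef_rot: [0.006, 0.704, 0.711, -0.002]
contact_force: [-10.4, -6.9, 28.0]
finger_gap: 0.0217
top 3352 [ 0. -0.] 0.0141 tool z -0.0358 TCP [0.5756 0.2472 0.114 ] toolz [ 0.006 -0.012 -1.   ] gap 0.0217 F [-10.4  -6.9  28. ] t 12.5
axis at top [0.5754 0.2476 0.1499] collar [0.5757 0.247  0.0939] tip [0.5761 0.2463 0.0339]
rim 1765 ((0.573728621006012, 0.24823921918869019), 0.02341180294752121)
12.65 [-10.3  -7.3  27.4] [0.5756 0.2471 0.114 ]
```

View pics/c5.png

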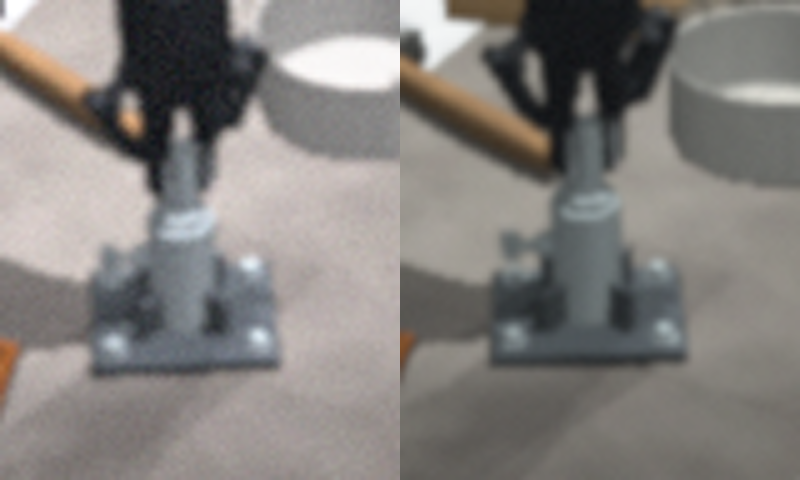

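View pics/last.png

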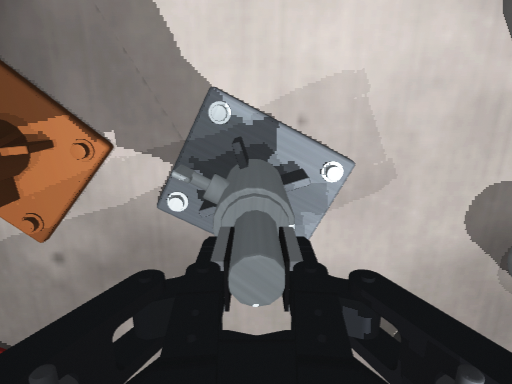

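The pictures show the collar down on the rim with no visible gap and the pin upright in the grey jig. The force is steady at 28 N and the pose is not moving. I'll do a quick numeric check that the other two pins stayed put, then hand in.

Run:
```python
from h import *
im,d,K,R,c=cam("scene"); P=cloud(d,K,R,c)[200:290,275:355]; m=(P[...,2]>.085)&(P[...,2]<.16)
k,l,s,ce=cv2.connectedComponentsWithStats(m.astype(np.uint8))
for i in range(1,k):
    if s[i,4]>15: print((ce[i]+[275,200]).round(1),np.median(P[l==i],0).round(4))
o=bot.get_obs(); print(o["clock"],np.round(o["contact_force"],1),np.round(o["eef_pos"],4)); print(bot.finish_job())
```

```text
[300.4 214.7] [ 0.5382 -0.1795  0.1164]
[315.7 236.8] [ 0.5369 -0.2575  0.0974]
12.7 [-9.7 -5.7 28.1] [0.5756 0.2471 0.114 ]
the job is handed in; nothing more can be done
None
```

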